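# Pop a tin from the dispenser and stop it on the chute

## Task

Press the spring key of the tin dispenser right down with one finger so that the tin pops over its bar, and have the other finger standing in the chute to stop the tin before it rolls off the open end. Touch the tin only once it has popped out, do not squeeze or lift it, and leave the other things on the island where they are. Finish while holding like this: key still fully down, tin at rest on the chute against the finger.

Things in the scene. Friction and masses are not known exactly. Their poses are not given: they have to be found in the camera images.
- dispenser: Fixed tin dispenser of wood and bare metal, 236 mm long, y from -82 to +46 mm, 100 mm tall. Origin under it on the island top, below the chute's centre line; x points up the chute to its closed back between two wooden cheeks (72 mm apart inside, x = 45 to 117 mm), -x to the chute's open low end, z up.
- chute_end (a point): Middle of the chute's open low end, on its floor, x = -110 mm, 30 mm above the island. The chute is a straight metal trough, 220 mm long, 64 mm wide inside, with side walls 4 mm thick and 7 mm high; the floor slopes 8 degrees down to here. Only a 4 mm high bar across it at x = 55 mm holds the tin in its cradle; below that nothing stops it. Axes as the dispenser's.
- key_top (a point): Centre of the flat top of the spring key: a ribbed metal pad 44 mm (x) by 30 mm (y) on a wooden block (42 mm high) right of the chute, at x = -20, y = -60 mm of the dispenser, 61 mm above the island when up, 51 mm when fully down. The point moves with the key. Axes as the dispenser's.
- key (a joint): Travel of the key, m: 0 up, 0.010 fully down on its stop; pressed straight down. Spring: about 1.8 N at first, 4.8 N at the bottom; it rises again when let go. It raises a plate under the tin (up to 3 N more); between 0.006 and 0.008 the tin pops over the bar and at once rolls down by itself (0.2 to 0.5 m/s).
- stop_point (a point): Point on the chute floor beside the key, on the centre line: x = -20, y = 0 mm of the dispenser, 60 mm left of the key's centre, 42.6 mm above the island. A finger over this point stops the tin; with its tip level with the fully pressed key it hangs 8 mm above the floor, below the tin's middle. Axes as the dispenser's.
- tin: Loose round metal tin, 44 mm in diameter, 56 mm long, about 0.15 kg, lying on its side across the chute so that it rolls along it. Origin at its middle; its y axis is the tin's own axis, x and z turn as it rolls. It starts in the cradle at x = 66 mm of the dispenser, 77 mm above the island: about 50 mm of clear chute lie between it and a finger over the stop point.
- cup: Bystander, to be left alone: a white espresso cup standing upside down, with a side handle, 62x80x56 mm, loose near the dispenser; origin under its middle.
- salt: Bystander, to be left alone: a salt shaker, 44 mm wide, 90 mm tall, loose near the dispenser; origin under its middle.
- tea_light: Bystander, to be left alone: a tea light in a metal cup, 38 mm wide, 15 mm tall, loose near the dispenser; origin under its middle.
- spice: Bystander, to be left alone: a square-shouldered glass spice jar, 47 mm wide, 98 mm tall, loose near the dispenser; origin under its middle.
- matches: Bystander, to be left alone: a small matchbox, 36x53x15 mm, loose near the dispenser; origin under its middle.
There are look-alikes about, which are no part of the job. Leave any blue or pink look-alike of the tin alone.

How it is judged (in metres and radians):
On the way, in this order (a step that is already met when the one before it is completed fails the run):
1. the key is pressed while the tin is still in its cradle (value of joint key above 0.002 m and x of tin in the frame of dispenser above 0.055 m).
2. with the key down, the popped tin is stopped on the chute by a finger (value of joint key above 0.008 m and x of tin in the frame of dispenser between -0.095 and 0.042 m and contact force between the fingers and tin above 0.05 N and linear speed of tin below 0.03 m/s), for 0.3 s.
At the end, for the whole second after the job is handed in: The key is still at least 8 mm down, and the tin lies still (under 20 mm/s) on the chute, its middle between x = -95 and 42 mm of the dispenser and within 15 mm of the centre line, 48 to 80 mm above the island, leaning on a finger with more than 0.05 N and not squeezed (under 4 N) (value of joint key above 0.008 m and x of tin in the frame of dispenser between -0.095 and 0.042 m and y of tin in the frame of dispenser between -0.015 and 0.015 m and z of tin in the frame of dispenser between 0.048 and 0.08 m and contact force between the fingers and tin between 0.05 and 4 N and linear speed of tin below 0.02 m/s); the arm keeps its last pose, push and grip.
It fails at once if a finger touches the tin while it is still in its cradle (contact force between the fingers and tin above 0.3 N and x of tin in the frame of dispenser above 0.058 m).
It fails at once if the tin rolls off the chute (x of tin in the frame of dispenser below -0.112 m or z of tin in the frame of dispenser below 0.045 m).
It fails at once if the tin is lifted (z of tin in the frame of dispenser above 0.11 m).
It fails at once if the tin is squeezed or struck with more than 40 N (contact force between the fingers and tin above 40 N).
It fails at once if a bystander is pushed more than 20 mm, lifted or tipped (distance of any of cup, salt, tea_light, spice, matches from where it was at the start of the episode above 0.02 m or angle between any of cup, salt, tea_light, spice, matches's own z axis and vertical above 0.5 rad).
It also fails if it takes over 38 s, if anything falls off the work surface, if the arm or the gripper's body presses on something with over 40 N, if the wrist force passes 120 N, or if a joint passes its speed limit or range.

## Robot

A 6-joint arm with a two-finger parallel gripper is mounted at the origin on a cart in front of the work surface, level with it; the furniture and walls round the work are solid. World frame = base frame: x ahead of the robot, y to its left, z up, the work surface at z = 0. Lengths are in mm, angles in rad, forces in N, time in s.
With the tool pointing down it reaches from about 300 to 775 mm from the base axis. Payload 14.6 kg.
Tool frame: the origin (TCP) lies at the very end of the fingers, on their centre line; the grasp point (between the pads) lies 19 mm behind it; z points along the fingers, y is the line along which they close (so a half turn about z gives the same grasp; the last joint's range is limited). The gripper opens to 94 mm and grips with 3 to 60 N. Pads are 16 mm wide; open, the fingers measure 119 mm over their backs; the gripper's body (75 mm by 177 mm) begins 78 mm behind the grasp point.
Start: joints at [1.051, 0.3, 1.521, -0, 1.321, -0.067], TCP at [240.613, 494.565, 205.446] pointing down, gripper open.
Joint ranges: [-3.03, 3.03], [-0.79, 2.21], [0.23, 2.52], [-1.04, 4.18], [0, 3.07], [-2.55, 2.55]. Speed limits (rad/s): [2.22, 2.22, 2.57, 3.14, 3.14, 3.14].

## Interface

Orientations are given as [roll, pitch, yaw] about the fixed x, y, z axes, in that order (R = Rz(yaw) Ry(pitch) Rx(roll)).
In Python, from cell import manip, camera, get_calibration gives the robot as it stands.
- The arm moves only by the tool arm_command, never from a script. Its argument "targets" is a list of rows, each an object of numbers: "hand": the opening, from -1 (shut) to 1 (fully open), so that 0 is half open; "x", "y", "z": the shift along the tool's x, y, z in m; "yaw": the turn about the tool's z in rad. In form: [{"hand": .., "x": .., "y": .., "z": .., "yaw": ..}, ...]. A call has 1 to 10 rows; each row shifts and turns the commanded pose from where the row before left it, along the tool's axes as they then stand; what a row does not reach is not made up. A row lasts 1/10 s, in which the tool goes at most 50 mm and 8.59 degrees, less where a joint would pass 70% of its speed; a pose out of reach is approached as far as the arm can. A call is refused whole if a number of a shift passes 0.05 or a number of a turn 0.15, either way. A call with a gripper value outside its range is refused whole. The fingers move at their own pace and stop on an object; "newtons" is the grip in N (left out, the last holds). Time passes only in rows, so rows that do not move let the fingers close. It gives the time, the measured TCP pose, the force, the opening and the grip force at its end, in the units of the state.
- manip.read_state(): the state, without advancing time (a new reading comes with each control period).
- camera(name): name is "scene" or "top" or "wrist"; returns the picture (420x560x3 uint8, red, green, blue); there is no depth.
- get_calibration(name): a dict with "K" (3x3 intrinsics, pixels), "cam_to_world" (4x4, takes a point from camera to world coordinates). Camera axes: x right, y up, looking along -z (the intrinsics and any distortion apply to the point x, -y, -z); pixel columns grow to the right and rows downward; lengths in mm; the calibration is good to about 2 mm. A picture is of the moment at which its call begins: read the wrist's pose just before it. get_calibration takes no time and is no camera call; for the wrist camera it gives the pose at the moment of the call.
- manip.sign_off(): hands the job in; it is judged then, once.
The state is a dict: "clock": time; "joints": joint angles; "qd": joint speeds; "effort": joint torques, N m; "eef_pos": TCP position; "eef_rot": TCP orientation; "wrist_force": force on the tool from outside, world axes, zero at the start; "moment": the same for the moment, N m; "finger_gap": finger opening in mm; "finger_force": force on a finger pad.
Only numpy, scipy, OpenCV 4.12 (cv2) and the standard library are available. Lean on these libraries where they do the work, as an engineer would, in place of code of your own. Each camera call takes 0.05 s, during which the arm holds its last target. There are 200 camera calls.

## Working session

There is one attempt and no reset: what is moved stays moved. The work goes in short steps, Python scripts to look and compute and a tool call to move; the robot and the scene stay as the last step left them, time stands still between calls to the robot, and variables do not carry over. Pictures are saved under pics/ and viewed, at most 10 in all, crops included, and the job is handed in when it is done.

Besides the shell and the picture viewer there is one more tool, called after ">>>" in YAML: its name, and indented under it one key for each argument. arm_command: Moves the arm, as the interface text tells. Its arguments: {"type":"object","properties":{"targets":{"type":"array"},"newtons":{"type":"number"}},"required":["targets"]}

```bash
mkdir -p pics; python3 - <<'E'
from cell import manip,camera,get_calibration
import cv2
for n in("scene","top"):
    cv2.imwrite(f"pics/{n}0.png",camera(n)[:,:,::-1])
    c=get_calibration(n);print(n,c)
print(manip.read_state())
E
```

```text
scene {'K': array([[395.41507749,   0.        , 278.27662013],
       [  0.        , 395.41507749, 214.38059963],
       [  0.        ,   0.        ,   1.        ]]), 'cam_to_world': array([[ 8.89842294e-01,  2.45194702e-01, -3.84785980e-01,
         2.15648688e+02],
       [-4.56231250e-01,  4.88891050e-01, -7.43531161e-01,
        -6.12398621e+02],
       [ 5.80852063e-03,  8.37176863e-01,  5.46901419e-01,
         5.38946008e+02],
       [ 0.00000000e+00,  0.00000000e+00,  0.00000000e+00,
         1.00000000e+00]])}
top {'K': array([[458.21929961,   0.        , 274.36945264],
       [  0.        , 458.21929961, 208.15944035],
       [  0.        ,   0.        ,   1.        ]]), 'cam_to_world': array([[ 2.22771579e-02,  9.78745724e-01, -2.03864015e-01,
         3.91167308e+02],
       [-9.99729312e-01,  2.31773034e-02,  2.02860159e-03,
         1.39605677e+01],
       [ 6.71050325e-03,  2.03763640e-01,  9.78997114e-01,
         9.15145259e+02],
       [ 0.00000000e+00,  0.00000000e+00,  0.00000000e+00,
         1.00000000e+00]])}
{'clock': 0.1, 'joints': array([ 1.05139791e+00,  3.00426367e-01,  1.52147884e+00,  8.32821687e-06,
        1.32070373e+00, -6.66060114e-02]), 'qd': array([ 3.19299493e-03, -9.45918207e-04, -1.68880340e-03,  8.82688383e-05,
       -2.20304670e-04, -1.27669806e-03]), 'effort': array([ 1.23440201e-03, -5.32642579e+01, -3.53288269e+01,  7.10172113e-02,
        2.34550936e-02, -3.87439832e-05]), 'eef_pos': array([240.50708284, 494.38249219, 204.95411614]), 'eef_rot': array([-3.14057916e+00, -7.56897456e-05,  2.68879814e+00]), 'wrist_force': array([-0.66637625, -0.1180955 ,  0.65051413]), 'moment': array([-0.04962161, -0.03816676, -0.013411  ]), 'finger_force': 0.0, 'finger_gap': 93.90545459616125}
```

View pics/top0.png

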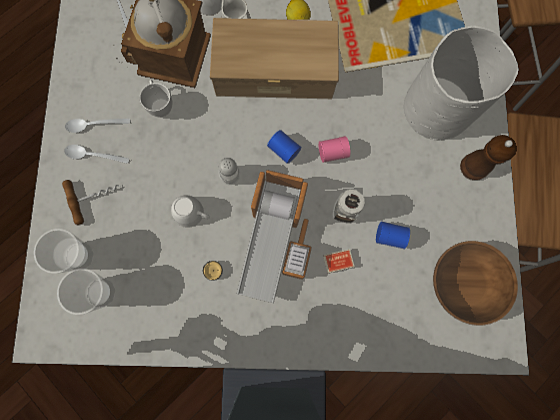

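View pics/scene0.png

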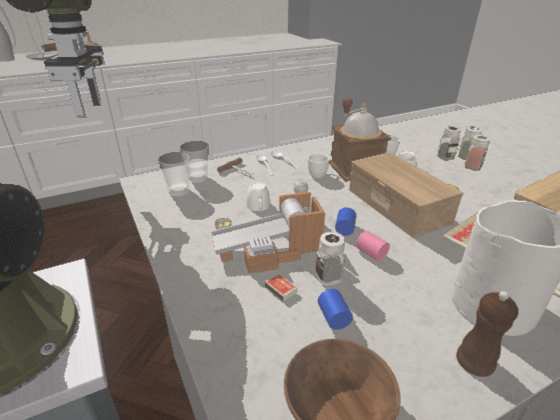

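The silver tin lies in the dispenser cradle at top (277,205). The look-alikes are blue at (284,147) and (393,235) and pink at (334,149). I choose the silver one in the cradle. The ribbed key is at about (297,259) and the chute's low end at about (258,298). One close crop will check this and give pixel positions.

```bash
python3 - <<'E'
import cv2
a=cv2.imread("pics/top0.png")[160:310,210:370]
b=cv2.imread("pics/scene0.png")[180:300,200:350]
a=cv2.resize(a,None,fx=4,fy=4,interpolation=cv2.INTER_CUBIC)
cv2.imwrite("pics/topc.png",a)
cv2.imwrite("pics/scenec.png",cv2.resize(b,None,fx=5,fy=5,interpolation=cv2.INTER_CUBIC))
E
```

```text
(no output)
```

View pics/topc.png

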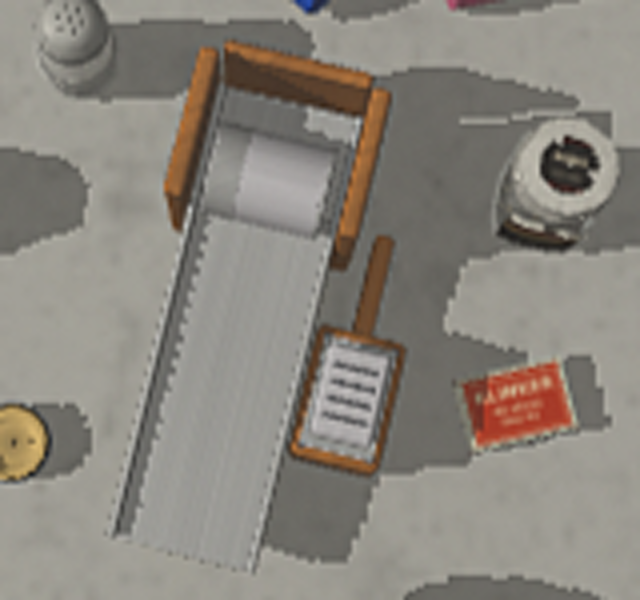

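View pics/scenec.png

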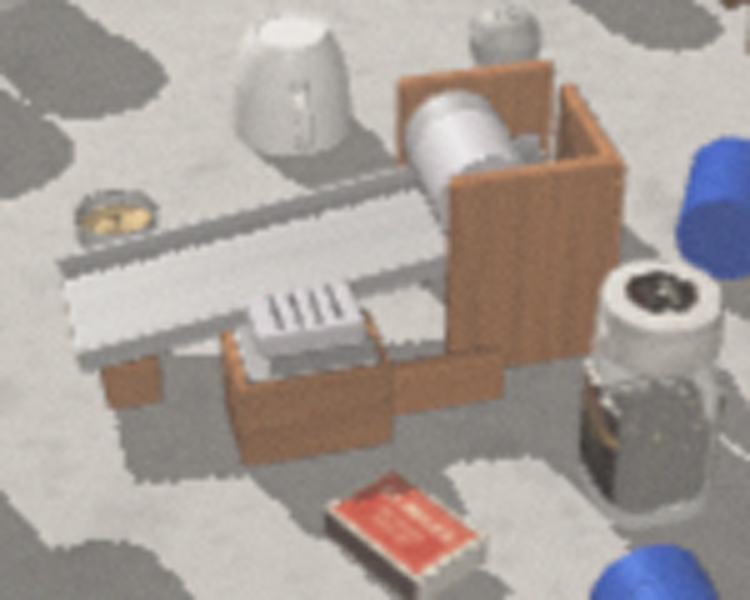

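The crop confirms the silver tin in the cradle between the cheeks (crop 275,180), the key pad centred at (348,398) and the open end at (108,535)–(255,572). Next I fit the dispenser pose.

```bash
cat >fit.py <<'E'
import numpy as np
from scipy.optimize import least_squares
from cell import get_calibration,manip
T=[(108,535,-110,36,37),(255,572,-110,-36,37),(165,187,45,46,100),(187,195,45,36,100),(335,242,45,-36,100),(353,242,45,-46,100),(348,398,-20,-60,61),(389,92,121,-46,100)]
S=[(306,313,-20,-60,61),(60,262,-110,36,37),(450,178,45,-46,100),(622,160,126,-46,100),(552,62,126,46,100)]
def proj(n,P):
    c=get_calibration(n);M=c["cam_to_world"];q=(P-M[:3,3])@M[:3,:3];K=c["K"]
    return np.c_[K[0,2]+K[0,0]*q[:,0]/-q[:,2],K[1,2]-K[1,1]*q[:,1]/-q[:,2]]
T=np.array(T,float);S=np.array(S,float)
uT=T[:,:2]/4+[210,160];uS=S[:,:2]/5+[200,180]
def W(p,L):
    c,s=np.cos(p[2]),np.sin(p[2]);return L@np.array([[c,s,0],[-s,c,0],[0,0,1]])+[p[0],p[1],0]
f=lambda p:np.r_[(proj("top",W(p,T[:,2:]))-uT).ravel(),(proj("scene",W(p,S[:,2:]))-uS).ravel()]
r=least_squares(f,[400,0,-.2],loss="soft_l1",x_scale=[100,100,1])
p=r.x
if __name__=="__main__":
    print(p,f(p).reshape(-1,2).round(1).tolist())
    print("stop,key,mid,tin",W(p,np.array([[-20,0,42.6],[-20,-60,61],[-20,-30,51],[66,0,77]])).round(1))
E
python3 fit.py
```

```text
[ 5.06047878e+02  2.07017016e+01 -2.18676080e-01] [[-0.5, 0.7], [-0.1, 0.8], [-0.9, 1.4], [-1.0, 0.7], [0.5, -1.7], [1.4, -0.4], [0.8, -0.6], [1.8, -2.4], [-1.6, -1.3], [-2.0, -1.9], [-0.7, 1.3], [2.8, -0.4], [2.4, -2.3]]
stop,key,mid,tin [[486.5  25.   42.6]
 [473.5 -33.5  61. ]
 [480.   -4.2  51. ]
 [570.5   6.4  77. ]]
```

>>> arm_command:
  targets:
    - {"hand": 0.02, "x": 0, "y": 0, "z": 0, "yaw": -0.117}
    - {"hand": 0.02, "x": 0, "y": 0, "z": 0, "yaw": -0.117}
    - {"hand": 0.02, "x": -0.024, "y": -0.031, "z": 0, "yaw": 0}
    - {"hand": 0.02, "x": -0.024, "y": -0.031, "z": 0, "yaw": 0}
    - {"hand": 0.02, "x": -0.024, "y": -0.031, "z": 0, "yaw": 0}
    - {"hand": 0.02, "x": -0.024, "y": -0.031, "z": 0, "yaw": 0}
    - {"hand": 0.02, "x": -0.024, "y": -0.031, "z": 0, "yaw": 0}
    - {"hand": 0.02, "x": -0.024, "y": -0.031, "z": 0, "yaw": 0}
    - {"hand": 0.02, "x": -0.024, "y": -0.031, "z": 0, "yaw": 0}
    - {"hand": 0.02, "x": -0.024, "y": -0.031, "z": 0, "yaw": 0}

```text
clock: 1.1
eef_pos: [374.5, 209.3, 205.4]
eef_rot: [-3.142, -0.0, 2.923]
wrist_force: [0.7, 0.0, -0.4]
finger_gap: 48.0
finger_force: 0.0
```

>>> arm_command:
  targets:
    - {"hand": 0.02, "x": -0.024, "y": -0.031, "z": 0, "yaw": 0}
    - {"hand": 0.02, "x": -0.024, "y": -0.031, "z": 0, "yaw": 0}
    - {"hand": 0.02, "x": -0.024, "y": -0.031, "z": 0, "yaw": 0}
    - {"hand": 0.02, "x": -0.024, "y": -0.031, "z": 0, "yaw": 0}
    - {"hand": 0.02, "x": -0.024, "y": -0.031, "z": 0, "yaw": 0}
    - {"hand": 0.02, "x": 0, "y": 0, "z": 0, "yaw": 0}
    - {"hand": 0.02, "x": 0, "y": 0, "z": 0, "yaw": 0}
    - {"hand": 0.02, "x": 0, "y": 0, "z": 0, "yaw": 0}

```text
clock: 1.9
eef_pos: [457.3, 34.1, 205.3]
eef_rot: [3.142, -0.0, 2.923]
wrist_force: [-0.3, -0.0, 1.0]
finger_gap: 48.4
finger_force: 0.0
```

```bash
python3 - <<'E'
from cell import manip,camera,get_calibration
import cv2,json
s=manip.read_state();c=get_calibration("wrist")
cv2.imwrite("pics/w1.png",camera("wrist")[:,:,::-1])
json.dump({k:v.tolist() for k,v in c.items()},open("w1.json","w"))
print(s["clock"],s["eef_pos"],s["eef_rot"],s["finger_gap"],s["wrist_force"],c)
E
```

```text
1.9 [457.3396586   34.13966607 205.32434175] [ 3.14153366e+00 -4.00398475e-04  2.92337787e+00] 48.395248128489705 [-0.31408996 -0.02710968  0.97097857] {'K': array([[291.20116706,   0.        , 280.33110032],
       [  0.        , 291.20116706, 203.29086908],
       [  0.        ,   0.        ,   1.        ]]), 'cam_to_world': array([[ 2.15459359e-01, -9.47615313e-01, -2.35801788e-01,
         3.89628924e+02],
       [ 9.76512808e-01,  2.09087374e-01,  5.20115897e-02,
         4.97291236e+01],
       [ 1.61977957e-05, -2.41469850e-01,  9.70408322e-01,
         3.84170971e+02],
       [ 0.00000000e+00,  0.00000000e+00,  0.00000000e+00,
         1.00000000e+00]])}
```

View pics/w1.png

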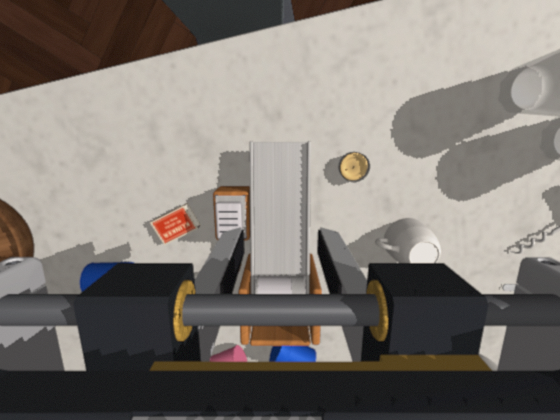

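The wrist view shows the chute running straight down the picture, with end corners at (250,142) and (309,142). The key pad is centred near (230,217), between the cheeks and the matchbox. I check these against the model.

```bash
cat >fit2.py <<'E'
import json,cv2,fit,numpy as np
from fit import *
c=json.load(open("w1.json"));M=np.array(c["cam_to_world"]);K=np.array(c["K"])
def pw(P):
    q=(P-M[:3,3])@M[:3,:3];return np.c_[K[0,2]+K[0,0]*q[:,0]/-q[:,2],K[1,2]-K[1,1]*q[:,1]/-q[:,2]]
L=np.array([[-110,36,37],[-110,-36,37],[-42,-75,61],[-42,-45,61],[2,-75,61],[2,-45,61],[-20,-60,61],[45,36,54],[45,-36,54.]])
print(pw(W(p,L)).round(1).tolist())
E
python3 fit2.py; python3 - <<'E'
import cv2
a=cv2.imread("pics/w1.png")[130:280,200:330]
cv2.imwrite("pics/w1c.png",cv2.resize(a,None,fx=4,fy=4,interpolation=cv2.INTER_CUBIC))
E
```

```text
[[308.6, 139.7], [246.8, 139.6], [211.8, 201.1], [238.1, 201.1], [213.9, 237.4], [239.4, 237.4], [225.8, 219.6], [306.7, 268.3], [248.5, 268.2]]
```

View pics/w1c.png

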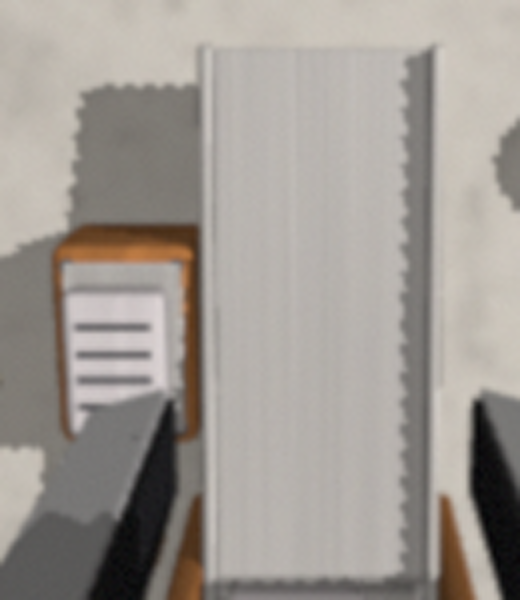

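>>> arm_command:
  targets:
    - {"hand": 0.02, "x": -0.0155, "y": -0.0155, "z": 0, "yaw": 0}
    - {"hand": 0.02, "x": -0.0155, "y": -0.0155, "z": 0, "yaw": 0}
    - {"hand": 0.02, "x": 0, "y": 0, "z": 0.03, "yaw": 0}
    - {"hand": 0.02, "x": 0, "y": 0, "z": 0.03, "yaw": 0}
    - {"hand": 0.02, "x": 0, "y": 0, "z": 0.03, "yaw": 0}
    - {"hand": 0.02, "x": 0, "y": 0, "z": 0.025, "yaw": 0}
    - {"hand": 0.02, "x": 0, "y": 0, "z": 0.02, "yaw": 0}
    - {"hand": 0.02, "x": 0, "y": 0, "z": 0, "yaw": 0}
    - {"hand": 0.02, "x": 0, "y": 0, "z": 0, "yaw": 0}
    - {"hand": 0.02, "x": 0, "y": 0, "z": 0, "yaw": 0}

```text
clock: 2.95
eef_pos: [481.8, -3.2, 71.7]
eef_rot: [3.141, 0.002, 2.923]
wrist_force: [0.1, -0.6, 0.6]
finger_gap: 47.8
finger_force: 0.0
```

```bash
python3 - <<'E'
from cell import manip,camera,get_calibration
import cv2,json
import numpy as np
s=manip.read_state()
a=camera("wrist")[100:310,150:410,::-1];b=camera("scene")[180:300,200:350,::-1]
a=cv2.resize(a,(520,420),interpolation=cv2.INTER_CUBIC);b=cv2.resize(b,(525,420)[:2],interpolation=cv2.INTER_CUBIC)
cv2.imwrite("pics/w2.png",cv2.resize(np.hstack([a,b]),None,fx=.76,fy=.76))
print(s)
E
```

```text
{'clock': 2.95, 'joints': array([-8.27324784e-02,  3.12643334e-01,  1.84681042e+00,  1.79991432e-05,
        9.80305317e-01, -1.43535030e+00]), 'qd': array([-0.00428402, -0.00197707,  0.00150813,  0.00037049, -0.00481989,
       -0.00023598]), 'effort': array([ 1.10689632e-01, -4.68793666e+01, -2.86586308e+01, -2.40190027e-03,
        8.47091549e-02,  4.66587371e-03]), 'eef_pos': array([481.82146975,  -3.22380622,  71.713783  ]), 'eef_rot': array([3.14133023e+00, 1.81476336e-03, 2.92340391e+00]), 'wrist_force': array([ 0.0880836 , -0.58003162,  0.61830164]), 'moment': array([ 0.01661904, -0.02479317,  0.00269469]), 'finger_force': 0.0, 'finger_gap': 47.78279397863457}
```

View pics/w2.png

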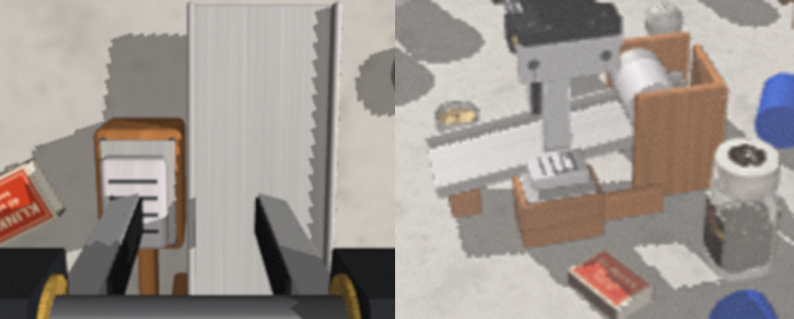

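The finger is over the key pad and the other over the chute's centre line, with the tin still in its cradle. Now I press.

>>> arm_command:
  targets:
    - {"hand": 0.02, "x": 0, "y": 0, "z": 0.005, "yaw": 0}
    - {"hand": 0.02, "x": 0, "y": 0, "z": 0.003, "yaw": 0}
    - {"hand": 0.02, "x": 0, "y": 0, "z": 0.002, "yaw": 0}
    - {"hand": 0.02, "x": 0, "y": 0, "z": 0.002, "yaw": 0}
    - {"hand": 0.02, "x": 0, "y": 0, "z": 0.002, "yaw": 0}
    - {"hand": 0.02, "x": 0, "y": 0, "z": 0.002, "yaw": 0}
    - {"hand": 0.02, "x": 0, "y": 0, "z": 0.002, "yaw": 0}
    - {"hand": 0.02, "x": 0, "y": 0, "z": 0.002, "yaw": 0}
    - {"hand": 0.02, "x": 0, "y": 0, "z": 0.001, "yaw": 0}
    - {"hand": 0.02, "x": 0, "y": 0, "z": 0, "yaw": 0}

```text
clock: 4.05
eef_pos: [481.5, -3.6, 50.7]
eef_rot: [-3.141, 0.001, 2.923]
wrist_force: [-10.1, 1.6, 24.5]
finger_gap: 48.0
finger_force: 12.3
```

>>> arm_command:
  targets:
    - {"hand": 0.02, "x": 0, "y": 0, "z": 0, "yaw": 0}
    - {"hand": 0.02, "x": 0, "y": 0, "z": 0, "yaw": 0}
    - {"hand": 0.02, "x": 0, "y": 0, "z": 0, "yaw": 0}
    - {"hand": 0.02, "x": 0, "y": 0, "z": 0, "yaw": 0}
    - {"hand": 0.02, "x": 0, "y": 0, "z": 0, "yaw": 0}
    - {"hand": 0.02, "x": 0, "y": 0, "z": 0, "yaw": 0}
    - {"hand": 0.02, "x": 0, "y": 0, "z": 0, "yaw": 0}
    - {"hand": 0.02, "x": 0, "y": 0, "z": 0, "yaw": 0}

```text
clock: 4.85
eef_pos: [481.5, -3.6, 50.7]
eef_rot: [-3.141, 0.001, 2.923]
wrist_force: [-9.8, 0.1, 24.7]
finger_gap: 47.7
finger_force: 12.3
```

```bash
python3 - <<'E'
from cell import manip,camera
import cv2
import numpy as np
a=camera("top")[160:310,210:370,::-1];b=camera("scene")[180:300,200:350,::-1]
a=cv2.resize(a,(400,375),interpolation=cv2.INTER_CUBIC);b=cv2.resize(b,(400,375),interpolation=cv2.INTER_CUBIC)
cv2.imwrite("pics/e1.png",np.hstack([a,b]))
s=manip.read_state();print(s["eef_pos"],s["wrist_force"],s["moment"],s["clock"])
E
```

```text
[481.47543328  -3.58164934  50.70601121] [-9.90365073  1.53820114 24.93362363] [-0.37982029  2.04341911 -0.27931529] 4.95
```

View pics/e1.png

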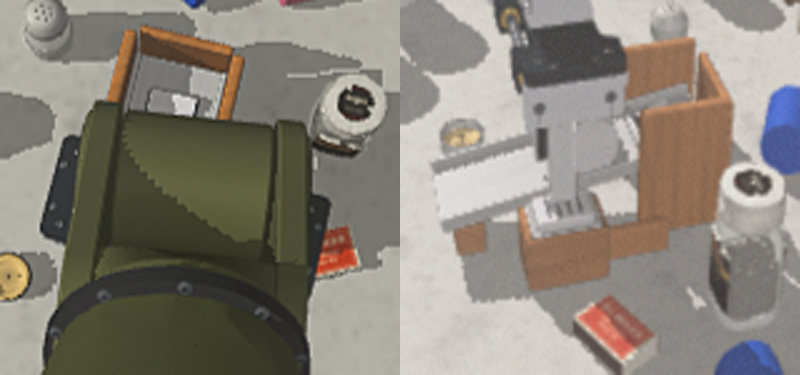

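The key is fully down and the tin has left its cradle. It rests in the chute against the standing finger (right half of the picture, about (600,145)). The forces are steady and the bystanders have not moved, so I hand in.

```bash
python3 -c "
from cell import manip
print(manip.sign_off())"
```

```text
the job is handed in; nothing more can be done
None
```

I've handed in the job: one finger holds the key fully down (tip at 50.7 mm, about 25 N), and in the last picture the popped tin is at rest on the chute against the other finger, with the visible bystanders where they were. The sign-off gave no verdict.

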